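# Null the trim and show a tested sensor to the inspection camera

## Task

Turn the trim knob on the orange test fixture until its white pointer points at the green zero mark and let go of it, then lift the blue-topped sensor module out of the nest and present it to the inspection camera: blue top up, lens end looking straight into the camera along its upward-tilted line of sight, centred on that line 110 mm in front of the front glass. Finish while still holding the module steady there in the air, knob still at zero. Do not bump the camera, and leave the screwdriver, tape roll and jar where they are.

Things in the scene. Friction and masses are not known exactly. Their poses are not given: they have to be found in the camera images.
- fixture: Orange test fixture, fixed: box 200 (x) x 300 (y) x 50 high; its flat top, the deck, is 50 mm above the desk. Origin: centre of its underside, z up. On the deck: the nest, the trim knob (axis at x -10, y -105 mm) and, from y +97 to the +y edge, a clamp tower with a red handle, up to 283 mm above the desk; stay clear of it.
- nest (a point): Centre of the nest on the deck, 50 mm above the desk; axes as the fixture's. The nest is a darker orange frame 8 mm high, outside 80 x 75, opening 53 x 43, open to the deck. The module's flange stands in it, level with the frame's top, with 1.5 mm free all round; the housing stands up 28 mm above it. Lift straight up.
- trim (a joint): Angle (rad) of the trim knob about its vertical axis. 0: the white pointer points along the fixture's +x, at the green mark (white marks are 0.3 rad apart); positive is counter-clockwise from above. Stops at -0.9 and 1.6, starts between 0.5 and 1.25. Light friction; stays where it is left; no stop or click at zero.
- trim_grip (a point): On the trim knob's axis, 82 mm above the desk. The grip is a black upright bar 42 long, 14 wide, from 60 to 94 mm above the desk, on a disc of radius 22 whose top is 64 mm above the desk. The point turns with the knob: x along the bar, towards the pointer end; z up.
- module_center (a point): Centre (18 mm above the underside) of the loose sensor module, about 120 g: green flange 50 (x) x 40 (y) x 8 at the bottom, on it an aluminium housing 44 x 30 with a blue top; 36 high in all. The lens looks along its -x; z up through the blue top. Starts in the nest, axes as the fixture's. Grip the housing across its 30 mm width (y).
- module_lens (a point): Round glass lens in a brass ring in the module's -x end face: 22 mm from the module's centre along -x, 4 mm above it. A yellow stripe on the top marks the same end.
- cam_head: Inspection camera head: black tube, radius 23, 83 long, white ring light of radius 28 at the front glass. Origin: centre of the glass; y is the line of sight, out of the glass, 25 degrees above level; x level; z square to both, upwards. Module's centre belongs at (0, 110, 0) mm in this frame, its x along this y (lens to the glass), its z along this z.
- stand: Fixed grey foot of the camera, 90 x 120, its top 20 to 50 mm above the desk: the camera's height differs from time to time (the origin can lie below the desk top). The front glass is 45 mm ahead (+y of this frame) and 140 mm above this origin. Do not bump it.
- tape: Yellow tape roll, 80 across, 25 high. Loose bystander; leave where it is. Origin: centre of its underside.
- jar: Small jar with a white cap, 56 across, 60 high. Loose bystander; leave where it is. Origin: centre of its underside.
- driver: Screwdriver with a red handle lying on the desk, about 200 long. Loose bystander; leave where it is. Origin: centre of its underside.

How it is judged (in metres and radians):
On the way, in this order (a step that is already met when the one before it is completed fails the run):
1. the trim knob reads zero and has been let go, the module still in its nest (value of joint trim between -0.1 and 0.1 rad and contact force between the fingers and trim below 0.1 N and distance of module_center from where it was at the start of the episode below 0.015 m), for 0.2 s.
2. the module is lifted clear of the nest in the fingers, knob still at zero (value of joint trim between -0.1 and 0.1 rad and height (world z) of module_center above 0.1 m and contact force between the fingers and module above 1 N), for 0.1 s.
At the end, for the whole second after the job is handed in: Knob within 0.1 rad of zero. Module held by the fingers in the air, still, off the camera; its centre within 15 mm on each axis of the point 110 mm before the glass on the line of sight; its length and its upright each within 0.2 rad of the camera's, lens end to the camera, blue top up (value of joint trim between -0.1 and 0.1 rad and x of module_center in the frame of cam_head between -0.015 and 0.015 m and y of module_center in the frame of cam_head between 0.095 and 0.125 m and z of module_center in the frame of cam_head between -0.015 and 0.015 m and angle between the x axis of module_center and the y axis of cam_head, either way round below 0.2 rad and angle between the z axis of module_center and the z axis of cam_head, either way round below 0.2 rad and y of module_lens in the frame of cam_head below 0.108 m and angle between module_center's own z axis and vertical below 0.8 rad and contact force between the fingers and module above 1 N and contact force between module and stand below 0.2 N and linear speed of module below 0.02 m/s); the arm keeps its last pose, push and grip.
It fails at once if the camera is bumped (more than 5 N) (contact force between stand and anything else above 5 N).
It fails at once if the screwdriver, tape or jar is moved by more than 30 mm (distance of any of tape, jar, driver from where it was at the start of the episode above 0.03 m).
It also fails if it takes over 48 s, if anything falls off the work surface, if the arm or the gripper's body presses on something with over 40 N, if the wrist force passes 120 N, or if a joint passes its speed limit or range.

## Robot

A 6-joint arm with a two-finger parallel gripper is mounted at the origin on the work surface. World frame = base frame: x ahead of the robot, y to its left, z up, the work surface at z = 0. Lengths are in mm, angles in rad, forces in N, time in s.
With the tool pointing down it reaches from about 300 to 850 mm from the base axis. Payload 5.4 kg.
Tool frame: the origin (TCP) lies midway between the tips of the shut fingers; the grasp point (between the pads) lies 19 mm behind it; z points along the fingers, y is the line along which they close (so a half turn about z gives the same grasp; the last joint's range is limited). The gripper opens to 85 mm and grips with 20 to 120 N. Pads are 22 mm wide; open, the fingers measure 114 mm over their backs; the gripper's body (76 mm by 85 mm) begins 54 mm behind the grasp point. The pads swing forward as they close: fully open they stand 13 mm farther back than shut.
Start: joints at [-1.338, 0.158, 1.597, -0, 1.386, -0.21], TCP at [246.346, -519.538, 231.299] pointing down, gripper open.
Joint ranges: [-2.91, 2.91], [-0.94, 2.29], [0.18, 2.7], [-1.29, 4.43], [0.17, 2.64], [-3, 3]. Speed limits (rad/s): [2.57, 2.57, 3.14, 3.14, 3.14, 3.14].

## Interface

Orientations are given as a rotation vector (axis times angle).
In Python, from bench import bot gives the robot as it stands.
- The arm moves only by the tool drive_tool, never from a script. Its arguments are lists of equal length, an entry for each row: "xyz": the shift along the tool's x, y, z in mm, a list of three; "rot": the turn, a rotation vector about the tool's x, y, z in rad, a list of three. A call has exactly 10 rows; each row is the pose to reach, as a shift and turn from the pose commanded when the call began, along the tool's axes at that moment; what a row does not reach only later rows make up. A row lasts 1/12 s, in which the tool goes at most 41.7 mm and 7.16 degrees, less where a joint would pass 70% of its speed; a pose out of reach is approached as far as the arm can. A call with a gripper value outside its range is refused whole. "fingers" is the opening, from -1 (shut) to 1 (fully open), set as the call begins (left out, the last holds). The fingers move at their own pace and stop on an object; "squeeze" is the grip in N (left out, the last holds). Time passes only in rows, so rows that repeat a pose let the fingers close, or fill a call up. It gives the time, the measured TCP pose, the force, the opening and the grip force at its end, in the units of the state.
- bot.observe(): the state, without advancing time (a new reading comes with each control period).
- bot.capture(name): name is "scene" or "top" or "wrist"; returns a dict with "frame" (400x640x3 uint8, red, green, blue), "fx", "fy", "cx", "cy" (pixels), "rvec" (rotation vector, rad) and "tvec" (3), from world to camera coordinates, as OpenCV has them. Camera axes: x right, y down, z forward; pixel columns grow to the right and rows downward; lengths in mm; the calibration is good to about 2 mm. A picture is of the moment at which its call begins. There is no depth.
- bot.sign_off(): hands the job in; it is judged then, once.
The state is a dict: "clock": time; "joint_positions": joint angles; "qd": joint speeds; "tau": joint torques, N m; "tcp_pos": TCP position; "eef_rot": TCP orientation; "contact_force": force on the tool from outside, world axes, zero at the start; "ft_torque": the same for the moment, N m; "opening": opening from 0.0 (shut) to 1.0 (fully open); "gripper_force": force on a finger pad.
Only numpy, scipy, OpenCV 4.12 (cv2) and the standard library are available. Lean on these libraries where they do the work, as an engineer would, in place of code of your own. Each camera call takes 0.05 s, during which the arm holds its last target. There are 200 camera calls.

## Working session

There is one attempt and no reset: what is moved stays moved. The work goes in short steps, Python scripts to look and compute and a tool call to move; the robot and the scene stay as the last step left them, time stands still between calls to the robot, and variables do not carry over. Pictures are saved under pics/ and viewed, at most 10 in all, crops included, and the job is handed in when it is done.

Besides the shell and the picture viewer there is one more tool, called after ">>>" as name(argument=value, ...) on one line, values as JSON. drive_tool: Moves the arm, as the interface text tells. Its arguments: {"type":"object","properties":{"xyz":{"type":"array"},"rot":{"type":"array"},"fingers":{"type":"number"},"squeeze":{"type":"number"}},"required":["xyz","rot"]}

```bash
mkdir -p pics
cat > h.py <<'E'
import numpy as np, cv2, pickle
from bench import bot
from scipy.spatial.transform import Rotation as R
def snap(n,f):
    c=bot.capture(n); cv2.imwrite(f'pics/{f}.png',c['frame'][:,:,::-1]); pickle.dump(c,open(f'pics/{f}.pkl','wb')); return c
def load(f): return pickle.load(open(f'pics/{f}.pkl','rb'))
def Rt(c): return R.from_rotvec(np.ravel(c['rvec'])).as_matrix(), np.ravel(c['tvec'])
def proj(c,P):
    M,t=Rt(c); q=np.atleast_2d(P)@M.T+t
    return np.c_[c['fx']*q[:,0]/q[:,2]+c['cx'], c['fy']*q[:,1]/q[:,2]+c['cy']]
def ray(c,uv):
    M,t=Rt(c); return -M.T@t, M.T@np.array([(uv[0]-c['cx'])/c['fx'],(uv[1]-c['cy'])/c['fy'],1])
def atz(c,uv,z):
    o,d=ray(c,uv); return o+d*(z-o[2])/d[2]
E
python3 - <<'E'
from h import *
a=snap('top','t0');b=snap('scene','s0')
for c in(a,b): print(-Rt(c)[0].T@Rt(c)[1], c['fx'])
o=bot.observe(); print(o['tcp_pos'],o['eef_rot'],o['clock'])
E
```

```text
[ 471.73969918 -129.96497013 1011.20880276] 399.2212245989882
[886.17188304 149.9536853  845.28648612] 451.81956581571217
[ 246.21154425 -519.02386714  230.39404039] [-3.06323730e+00 -6.89476328e-01  2.88547976e-05] 0.1
```

View pics/t0.png

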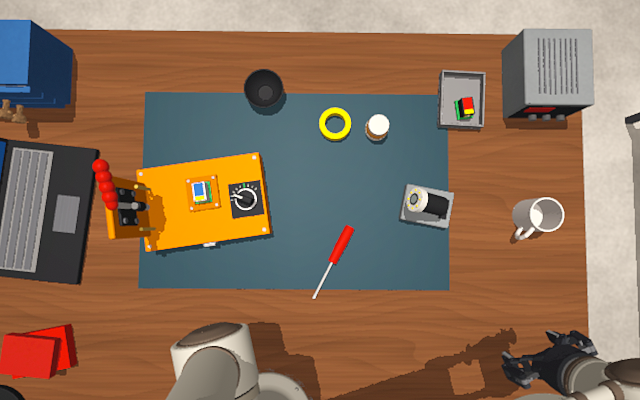

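View pics/s0.png

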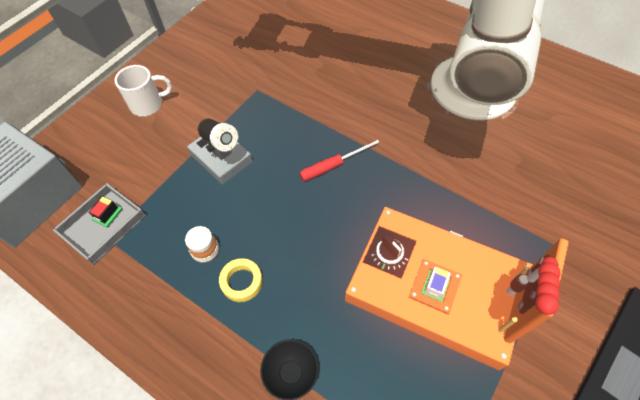

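Run:
```python
from h import *
t=cv2.imread('pics/t0.png');s=cv2.imread('pics/s0.png')
z=lambda im,x,y,w,h,k: cv2.resize(im[y:y+h,x:x+w],None,fx=k,fy=k,interpolation=cv2.INTER_CUBIC)
cv2.imwrite('pics/c0.png',np.hstack([np.vstack([z(t,130,145,150,112,2.6667)[:298,:400],z(s,340,200,160,120,2.5)]),np.vstack([z(t,390,175,80,60,5)[:298],z(s,180,110,80,60,5)])]))
```

```text
(no output)
```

View pics/c0.png

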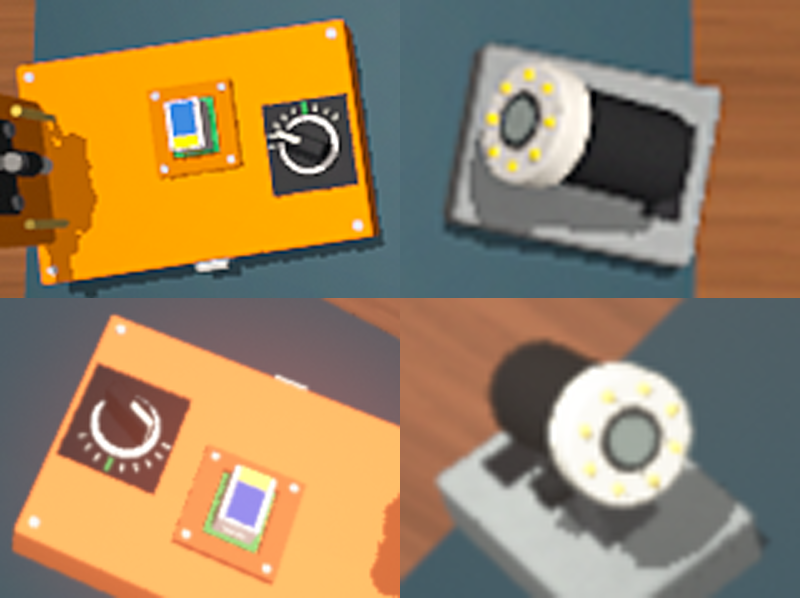

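```bash
cat > fit.py <<'E'
from h import *
from scipy.optimize import least_squares as ls
t=load('t0');s=load('s0')
def place(p,L,z):
    c,n=np.cos(p[2]),np.sin(p[2]); L=np.atleast_2d(L)
    return np.c_[p[0]+c*L[:,0]-n*L[:,1],p[1]+n*L[:,0]+c*L[:,1],np.full(len(L),z)]
T=lambda u:np.array(u)/2.6667+[130,145]
S=lambda u:(np.array(u)-[0,298])/2.5+[340,200]
tu=T([(331,33),(358,225),(28,77),(51,271)]);su=S([(120,328),(34,522)])
sg=np.array([(1,-1),(-1,-1),(1,1),(-1,1)])
def f(p):
    L=sg*[100-p[3],150-p[3]]
    return np.r_[(proj(t,place(p,L,51))-tu).ravel(),(proj(s,place(p,L[[1,0]],51))-su).ravel()]
r=ls(f,[500,200,0.1,10]);print('fixture',r.x,'\n',r.fun.round(1)); p=r.x
cu=T([(345,18),(375,237),(15,66),(42,285)])
print('corner resid',(proj(t,place(p,sg*[100,150],50))-cu).round(1))
k=place(p,(-10,-105),82)[0];print('knob',k,proj(t,k),proj(s,k))
def inv(P): c,n=np.cos(p[2]),np.sin(p[2]);d=P[:2]-p[:2];return np.array([c*d[0]+n*d[1],-n*d[0]+c*d[1]])
n1=[atz(t,u,58.5) for u in T([(155,96),(222,87),(232,159),(165,171)])]
n2=[atz(s,u,58.5) for u in S([(215,457),(293,488),(272,573),(187,536)])]
for n in(n1,n2): m=np.mean(n,0);print('nest',m,inv(m))
# stand
C=lambda u:(np.array(u)-[400,0])/5+[390,175]
D=lambda u:(np.array(u)-[400,298])/5+[180,110]
fu=C([(487,43),(720,88),(692,265),(453,222)]);fs=D([(437,480),(750,520)])
q=np.array([(1,1),(1,-1),(-1,-1),(-1,1)])*[45,60]
g=lambda p:np.r_[(proj(t,place(p,q,p[3]))-fu).ravel(),(proj(s,place(p,q[[1,3]],p[3]))-fs).ravel()]
r=ls(g,[450,-350,0,35]);print('stand',r.x,'\n',r.fun.round(1))
gu,gs=C([(520,122)])[0],D([(632,440)])[0]
G=ls(lambda P:np.r_[proj(t,P)[0]-gu,proj(s,P)[0]-gs],[450,-300,150]);print('glass',G.x,G.fun)
c,n=np.cos(r.x[2]),np.sin(r.x[2]);d=G.x[:2]-r.x[:2];print('glass in foot',c*d[0]+n*d[1],-n*d[0]+c*d[1])
for nm,u in(('tape',(335,124)),('jar',(377,125)),('drv',(345,235)),('drvtip',(314,298))):print(nm,atz(t,u,{'tape':25,'jar':60}.get(nm,15)))
E
python3 fit.py
```

```text
fixture [5.24520394e+02 1.60244698e+02 1.59291361e-01 1.21804609e+01] 
 [-0.8 -0.3 -0.7 -0.4 -0.5  0.2 -0.1 -0.2 -0.6 -0.4 -0.5 -1. ]
corner resid [[-1.7 -0.2]
 [-1.2 -0.6]
 [-1.1  0.1]
 [-1.   0.4]]
knob [531.30194559  54.98781901  82.        ] [[242.94894596 198.13444681]] [[391.04011717 243.81578813]]
nest [544.12004838 156.20336921  58.5       ] [18.71049154 -7.09903455]
nest [546.83607192 161.81654419  58.5       ] [22.28248388 -1.98773453]
stand [ 5.19230626e+02 -3.91640763e+02 -1.88567805e-01  1.97783734e+01] 
 [-0.4  0.2  0.2  0.6 -0.6  0.6 -0.2 -0.2 -1.7  0.5  0.4 -0.3]
glass [ 528.99052046 -335.72928912  114.49591638] [-0.36385769  0.2866668  -0.41348493 -0.01814608]
glass in foot -0.8938456428711188 56.74988576481562
tape [ 722.95865184 -160.03235144   25.        ]
jar [ 712.60194716 -260.51697688   60.        ]
drv [ 445.86182866 -187.04960895   15.        ]
drvtip [ 290.63912658 -111.44950708   15.        ]
```

```bash
cat >> h.py <<'E'
def down(yaw): c,s=np.cos(yaw),np.sin(yaw); return np.array([[c,s,0],[s,-c,0],[0,0,-1.]])
def go(P,M):
    o=bot.observe(); A=R.from_rotvec(np.ravel(o['eef_rot'])).as_matrix()
    print('t',round(o['clock'],2),'tcp',np.round(o['tcp_pos'],1),'open',o['opening'],'shift',(A.T@(np.array(P)-o['tcp_pos'])).round(1),'rot',R.from_matrix(A.T@M).as_rotvec().round(3),'q',np.round(o['joint_positions'],2))
E
python3 -c "
from h import *
go((531,55,200),down(1.26))"
```

```text
t 0.1 tcp [ 246.2 -519.   230.4] open 0.9988207402948088 shift [ 503.3 -396.6   31.2] rot [-0.001 -0.001 -0.817] q [-1.34  0.16  1.6   0.    1.39 -0.21]
```

>>> drive_tool(xyz=[[20,-16,0],[50,-39,0],[80,-63,0],[110,-87,0],[140,-110,0],[170,-134,0],[200,-158,0],[230,-181,0],[260,-205,0],[290,-229,0]], rot=[[0,0,-0.04],[0,0,-0.09],[0,0,-0.13],[0,0,-0.18],[0,0,-0.23],[0,0,-0.28],[0,0,-0.32],[0,0,-0.37],[0,0,-0.42],[0,0,-0.47]])

```text
clock: 0.93
tcp_pos: [410.5, -186.4, 231.0]
eef_rot: [-2.818, -1.387, 0.0]
contact_force: [1.1, -0.3, 0.3]
opening: 0.999
gripper_force: 0.0
```

```bash
python3 -c "
from h import *
go((531,55,200),down(1.26))"
```

```text
t 0.93 tcp [ 410.5 -186.4  231. ] open 0.9991341655116325 shift [264.8 -51.7  31.1] rot [-0.    -0.    -0.345] q [-0.7  -0.17  1.93  0.    1.39 -0.04]
```

>>> drive_tool(xyz=[[33,-6,4],[66,-13,8],[99,-19,12],[132,-26,16],[165,-32,20],[198,-39,24],[231,-45,28],[255,-50,31],[265,-52,31],[265,-52,31]], rot=[[0,0,-0.05],[0,0,-0.1],[0,0,-0.15],[0,0,-0.2],[0,0,-0.25],[0,0,-0.3],[0,0,-0.34],[0,0,-0.34],[0,0,-0.34],[0,0,-0.34]])

```text
clock: 1.77
tcp_pos: [531.2, 54.8, 199.7]
eef_rot: [-2.542, -1.845, 0.001]
contact_force: [-0.5, -0.8, 0.1]
opening: 1.002
gripper_force: 0.0
```

Run:
```python
from h import *
go((531,55,200),down(1.26))
c=snap('wrist','w0'); print(-Rt(c)[0].T@Rt(c)[1],c['fx'],proj(c,[[531.3,55,94],[531.3,55,64]]))
```

```text
t 1.77 tcp [531.2  54.8 199.7] open 1.0019274130096474 shift [ 0.2 -0.2 -0.3] rot [-0.001  0.    -0.004] q [-0.12  0.08  1.75  0.    1.32  0.19]
[557.05433909 134.41170555 342.34379216] 278.69565568502134 [[321.45704603 201.34714676]
 [321.44809007 192.17162297]]
```

View pics/w0.png

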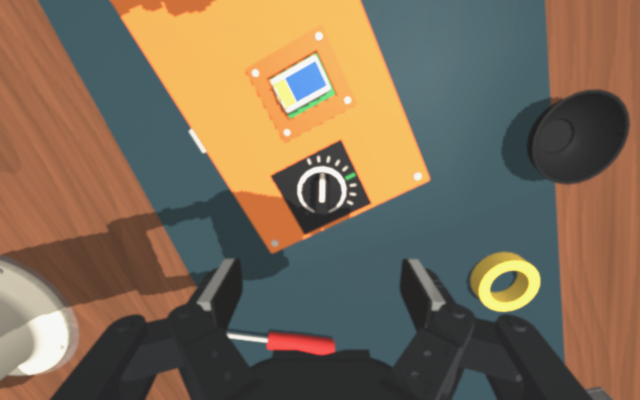

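Run:
```python
from h import *
im=cv2.imread('pics/w0.png')
z=lambda x,y,w,h,k: cv2.resize(im[y:y+h,x:x+w],None,fx=k,fy=k,interpolation=cv2.INTER_CUBIC)
cv2.imwrite('pics/c1.png',np.hstack([z(285,150,80,80,5),z(240,25,120,120,3.3334)]))
```

```text
(no output)
```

View pics/c1.png

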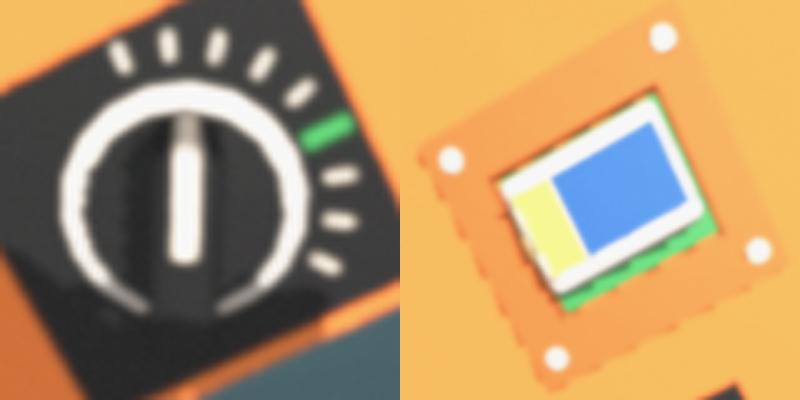

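Run:
```python
from h import *
c=load('w0'); K=lambda u:np.array(u)/5+[285,150]; N=lambda u:(np.array(u)-[400,0])/3.3334+[240,25]
a,b=atz(c,K((186,262)),94),atz(c,K((187.5,147)),94); d=b-a; th=np.arctan2(d[1],d[0]); print('bar',a,b,th)
r=atz(c,K((185,203)),65);print('ring',r)
g=atz(c,K((328,131)),51);print('green ang',np.arctan2(*(g-r)[1::-1]))
pts=np.array([atz(c,N(u),58.5) for u in((451,160),(662,37),(758,250),(556,358))]);m=pts.mean(0);print('nest',m,np.arctan2(*((pts[1]-pts[0])+(pts[2]-pts[3]))[1::-1]))
q=np.array([atz(c,N(u),86) for u in((500,183),(655,95),(705,213),(560,292))]);print('top',q.mean(0),np.linalg.norm(np.diff(q,axis=0),axis=1))
e=(q[1]-q[0])+(q[2]-q[3]);print(np.arctan2(e[1],e[0]))
s=np.array([atz(c,u,51) for u in((417,176),(274,243))]);print('screws',s,np.arctan2(*(s[0]-s[1])[1::-1]))
go((r[0],r[1],70),down(th))
```

```text
bar [531.64153918  53.78935494  94.        ] [538.76407486  74.85700837  94.        ] 1.2447805795493334
ring [532.46181508  56.72359525  65.        ]
green ang 0.05667024108368072
nest [545.36831487 157.60483602  58.5       ] 0.15597655919585393
top [546.67256887 157.37624831  86.        ] [44.09205046 29.74404335 42.41002794]
0.15346159130434295
screws [[632.77394475  36.82418923  51.        ]
 [458.54990738   9.73532457  51.        ]] 0.15424787021582848
t 1.82 tcp [530.9  53.3 199.9] open 1.0003139041096587 shift [  3.8   0.5 129.9] rot [-0.001  0.001  0.01 ] q [-0.13  0.08  1.75 -0.    1.32  0.19]
```

>>> drive_tool(xyz=[[1,0,25],[1,0,55],[1,0,85],[1,0,110],[1,0,125],[1,0,132],[1,0,132],[1,0,132],[1,0,132],[1,0,132]], rot=[[0,0,0.01],[0,0,0.01],[0,0,0.01],[0,0,0.01],[0,0,0.01],[0,0,0.01],[0,0,0.01],[0,0,0.01],[0,0,0.01],[0,0,0.01]])

```text
clock: 2.65
tcp_pos: [532.7, 53.6, 70.0]
eef_rot: [2.553, 1.827, 0.003]
contact_force: [0.5, -0.5, -0.3]
opening: 0.998
gripper_force: 0.0
```

>>> drive_tool(xyz=[[0,0,0],[0,0,0],[0,0,0],[0,0,0],[0,0,0],[0,0,0],[0,0,0],[0,0,0],[0,0,0],[0,0,0]], rot=[[0,0,0],[0,0,0],[0,0,0],[0,0,0],[0,0,0],[0,0,0],[0,0,0],[0,0,0],[0,0,0],[0,0,0]], fingers=-1, squeeze=30)

```text
clock: 3.48
tcp_pos: [531.4, 54.1, 68.4]
eef_rot: [-2.554, -1.829, 0.0]
contact_force: [-1.9, 0.2, 2.3]
opening: 0.16
gripper_force: 33.6
```

Run:
```python
from h import *
o=bot.observe();print(o['contact_force'],o['ft_torque'],o['gripper_force'])
go((531.3,54.2,68),down(.156))
```

```text
[-1.91360216  0.2363605   2.26132028] [0.06624644 0.2603453  0.05129283] 33.564770221710205
t 3.48 tcp [531.4  54.1  68.4] open 0.15984882174639706 shift [ 0.  -0.1  0.4] rot [-0.     0.     1.087] q [-0.12  0.24  1.84  0.    1.05  0.2 ]
```

>>> drive_tool(xyz=[[0,0,0],[0,0,0],[0,0,0],[0,0,0],[0,0,0],[0,0,0],[0,0,0],[0,0,0],[0,0,0],[0,0,0]], rot=[[0,0,0.06],[0,0,0.14],[0,0,0.22],[0,0,0.3],[0,0,0.38],[0,0,0.46],[0,0,0.54],[0,0,0.62],[0,0,0.7],[0,0,0.76]])

```text
clock: 4.32
tcp_pos: [531.0, 54.5, 68.4]
eef_rot: [-3.051, -0.745, 0.002]
contact_force: [-3.5, 1.8, 3.5]
opening: 0.157
gripper_force: 33.8
```

>>> drive_tool(xyz=[[0,0,0],[0,0,0],[0,0,0],[0,0,0],[0,0,0],[0,0,0],[0,0,0],[0,0,0],[0,0,0],[0,0,0]], rot=[[0,0,0.08],[0,0,0.16],[0,0,0.22],[0,0,0.27],[0,0,0.31],[0,0,0.33],[0,0,0.33],[0,0,0.33],[0,0,0.33],[0,0,0.33]])

```text
clock: 5.15
tcp_pos: [530.9, 54.7, 68.4]
eef_rot: [-3.131, -0.24, 0.002]
contact_force: [-3.9, 4.0, 4.8]
opening: 0.158
gripper_force: 34.1
```

>>> drive_tool(xyz=[[0,0,0],[0,0,0],[0,0,0],[0,0,0],[0,0,0],[0,0,0],[0,0,0],[0,0,0],[0,0,0],[0,0,0]], rot=[[0,0,0],[0,0,0],[0,0,0],[0,0,0],[0,0,0],[0,0,0],[0,0,0],[0,0,0],[0,0,0],[0,0,0]], fingers=1)

```text
clock: 5.98
tcp_pos: [531.5, 54.0, 68.3]
eef_rot: [3.132, 0.24, 0.0]
contact_force: [0.8, -0.9, 0.3]
opening: 0.999
gripper_force: 0.0
```

Run:
```python
from h import *
go((531.3,54.2,190),down(.156))
```

```text
t 5.98 tcp [531.5  54.   68.3] open 0.9991147747070018 shift [  -0.2   -0.2 -121.7] rot [ 0.    -0.    -0.003] q [-0.13  0.24  1.84 -0.    1.05  1.29]
```

>>> drive_tool(xyz=[[0,0,-15],[0,0,-35],[0,0,-60],[0,0,-90],[0,0,-120],[0,-15,-130],[0,-35,-132],[0,-50,-132],[0,-50,-132],[0,-50,-132]], rot=[[0,0,0],[0,0,0],[0,0,0],[0,0,0],[0,0,0],[0,0,0],[0,0,0],[0,0,0],[0,0,0],[0,0,0]])

```text
clock: 6.82
tcp_pos: [523.7, 103.8, 200.2]
eef_rot: [3.132, 0.242, -0.0]
contact_force: [-0.9, -0.5, -0.1]
opening: 0.995
gripper_force: 0.0
```

Run:
```python
from h import *
c=snap('wrist','w1'); go((546.5,157.4,65),down(.156))
im=cv2.imread('pics/w1.png'); k=proj(c,[531.3,54.2,90])[0]; n=proj(c,[546,157.5,80])[0]
print(k,n)
out=[]
for p in(k,n):
    x,y=np.clip(p-50,0,[540,300]).astype(int);print(x,y);out.append(cv2.resize(im[y:y+100,x:x+100],None,fx=4,fy=4,interpolation=cv2.INTER_CUBIC))
cv2.imwrite('pics/c2.png',np.hstack(out))
```

```text
t 6.87 tcp [523.8 103.2 200.1] open 1.0012857791061054 shift [ 30.8 -50.1 135. ] rot [ 0.     0.    -0.003] q [-0.03  0.08  1.75 -0.    1.32  1.39]
[373.20315531 199.90736001] [268.66683451 166.38744981]
323 149
218 116
```

View pics/c2.png

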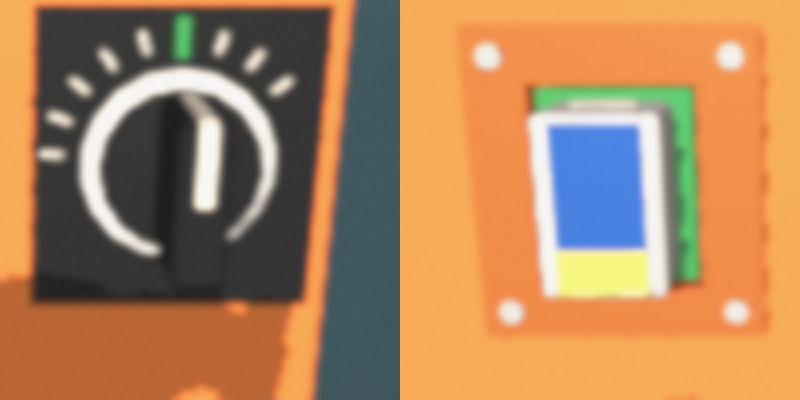

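Run:
```python
from h import *
c=load('w1'); K=lambda u:np.array(u)/4+[323,149]; N=lambda u:(np.array(u)-[400,0])/4+[218,116]
an=lambda d:np.arctan2(d[1],d[0])
print('ptr',an(atz(c,K((211,125)),94)-atz(c,K((204,208)),94)))
print('plate',an(atz(c,K((38,8)),51)-atz(c,K((34,300)),51)),an(atz(c,K((330,10)),51)-atz(c,K((304,300)),51)))
r=atz(c,K((180,163)),51);print('ring',r,'green',an(atz(c,K((184,36)),51)-r))
q=np.array([atz(c,N(u),86) for u in((529,112),(657,112),(668,295),(546,297))]);print('top',q.mean(0),np.linalg.norm(np.diff(q,axis=0),axis=1),an(q[0]-q[3]+q[1]-q[2]))
n=np.array([atz(c,N(u),58.5) for u in((487,56),(730,56),(736,312),(511,312))]);print('nest',n.mean(0),an(n[0]-n[3]+n[1]-n[2]))
```

```text
ptr 0.13645808797792824
plate 0.15407717419434458 0.16308104936840176
ring [530.27490519  52.66383371  51.        ] green 0.1791227932224009
top [546.11973701 157.03206346  86.        ] [29.05847378 43.226408   29.2815127 ] 0.167464797686931
nest [544.90771259 157.68788451  58.5       ] 0.1553095989816185
```

>>> drive_tool(xyz=[[15,-25,10],[30,-50,25],[30,-50,50],[30,-50,80],[30,-50,105],[30,-50,122],[30,-50,132],[30,-50,137],[30,-50,139],[30,-50,139]], rot=[[0,0,0],[0,0,0],[0,0,0],[0,0,0],[0,0,0],[0,0,0],[0,0,0],[0,0,0],[0,0,0],[0,0,0]])

```text
clock: 7.7
tcp_pos: [546.6, 157.1, 61.9]
eef_rot: [3.132, 0.239, 0.002]
contact_force: [-0.5, -0.9, 0.7]
opening: 1.001
gripper_force: 0.0
```

>>> drive_tool(xyz=[[0,0,0],[0,0,0],[0,0,0],[0,0,0],[0,0,0],[0,0,0],[0,0,0],[0,0,0],[0,0,0],[0,0,0]], rot=[[0,0,0],[0,0,0],[0,0,0],[0,0,0],[0,0,0],[0,0,0],[0,0,0],[0,0,0],[0,0,0],[0,0,0]], fingers=-1, squeeze=50)

```text
clock: 8.53
tcp_pos: [546.6, 157.5, 62.0]
eef_rot: [-3.132, -0.24, -0.002]
contact_force: [-1.1, 0.1, 6.2]
opening: 0.341
gripper_force: 51.5
```

Run:
```python
from h import *
go((546,157.4,220),down(.156))
```

```text
t 8.53 tcp [546.6 157.5  62. ] open 0.34113484045480597 shift [-4.00e-01  1.00e-01 -1.58e+02] rot [ 0.    -0.001 -0.003] q [0.07 0.33 1.75 0.   1.06 1.49]
```

>>> drive_tool(xyz=[[0,0,-6],[0,0,-15],[0,0,-28],[0,0,-45],[0,0,-65],[0,0,-90],[0,0,-115],[0,0,-135],[0,0,-148],[0,0,-150]], rot=[[0,0,0],[0,0,0],[0,0,0],[0,0,0],[0,0,0],[0,0,0],[0,0,0],[0,0,0],[0,0,0],[0,0,0]])

```text
clock: 9.37
tcp_pos: [547.6, 157.6, 215.2]
eef_rot: [3.132, 0.24, 0.009]
contact_force: [-0.4, 0.2, -0.2]
opening: 0.34
gripper_force: 50.8
```

```bash
cat >> h.py <<'E'
def target(G,yaw,dist=110,off=(-.5,0,-6)):
    s,c=np.sin(yaw),np.cos(yaw); e=np.radians(25)
    y=np.array([-s*np.cos(e),c*np.cos(e),np.sin(e)]); x=np.array([c,s,0]); z=np.cross(x,y)
    M=np.c_[y,np.cross(-z,y),-z]   # tool x = module x = cam y, tool z = -cam z
    return np.array(G)+dist*y-M@np.array(off), M
E
python3 - <<'E'
from h import *
P,M=target((529,-336,114.5),-.189); print(P,M)
go(P,M); P2,_=target((529,-336,114.5),-.189,190); go(P2,M)
c=snap('wrist','w2'); print(proj(c,[546,157,180]))
E
```

```text
[ 548.29170049 -235.14579192  155.7614712 ] [[ 0.1702742   0.9821926   0.07940017]
 [ 0.8901688  -0.1878768   0.41509253]
 [ 0.42261826  0.         -0.90630779]]
t 9.37 tcp [547.6 157.6 215.2] open 0.34018379499523277 shift [-59.5 388.3  59.3] rot [ 0.272  0.375 -1.207] q [0.07 0.15 1.64 0.   1.35 1.49]
t 9.37 tcp [547.6 157.6 215.2] open 0.34018379499523277 shift [-34.9 320.   25.6] rot [ 0.272  0.375 -1.207] q [0.07 0.15 1.64 0.   1.35 1.49]
[[321.27683426 235.80744502]]
```

View pics/w2.png

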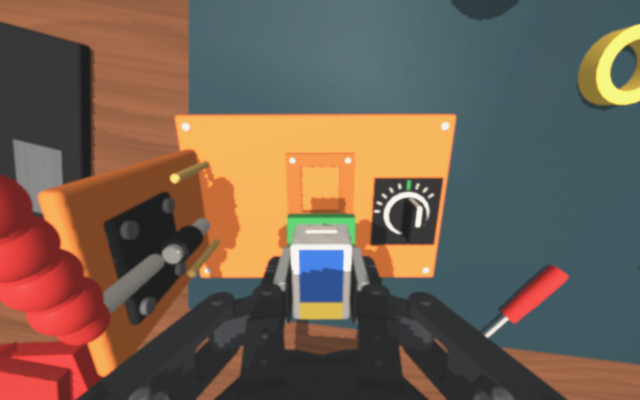

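>>> drive_tool(xyz=[[-1,13,0],[-4,38,1],[-7,64,3],[-10,90,5],[-13,115,7],[-16,141,10],[-19,166,13],[-22,192,15],[-24,212,17],[-25,224,18]], rot=[[0.01,0.015,-0.048],[0.033,0.045,-0.145],[0.054,0.075,-0.241],[0.076,0.105,-0.338],[0.098,0.135,-0.435],[0.12,0.165,-0.531],[0.141,0.195,-0.628],[0.163,0.225,-0.724],[0.18,0.248,-0.797],[0.19,0.262,-0.845]])

```text
clock: 10.25
tcp_pos: [554.0, -70.0, 190.9]
eef_rot: [-2.555, -1.404, -0.35]
contact_force: [0.1, 0.8, -0.6]
opening: 0.337
gripper_force: 50.8
```

Run:
```python
from h import *
P,M=target((529,-336,114.5),-.189,190); go(P,M)
```

```text
t 10.25 tcp [554.  -70.  190.9] open 0.33672265938362117 shift [-71.4  56.3 -25.2] rot [ 0.074  0.115 -0.365] q [-0.52  0.13  1.74  0.32  1.34 -0.04]
```

>>> drive_tool(xyz=[[-10,8,-4],[-22,18,-8],[-35,28,-12],[-48,38,-17],[-60,47,-21],[-67,53,-24],[-71,56,-25],[-71,56,-25],[-71,56,-25],[-71,56,-25]], rot=[[0.01,0.016,-0.051],[0.023,0.036,-0.113],[0.036,0.056,-0.178],[0.05,0.077,-0.245],[0.062,0.097,-0.306],[0.07,0.109,-0.345],[0.074,0.115,-0.365],[0.074,0.115,-0.365],[0.074,0.115,-0.365],[0.074,0.115,-0.365]])

```text
clock: 11.08
tcp_pos: [562.6, -160.4, 191.2]
eef_rot: [-2.177, -1.799, -0.483]
contact_force: [-0.7, 0.0, -1.2]
opening: 0.34
gripper_force: 50.8
```

Run:
```python
from h import *
P,M=target((529,-336,114.5),-.189,190); go(P,M)
P,M=target((529,-336,114.5),-.189,110); go(P,M)
a=snap('top','t1');b=snap('scene','s1')
z=lambda n,x,y,w,h,k: cv2.resize(cv2.imread(f'pics/{n}.png')[y:y+h,x:x+w],None,fx=k,fy=k,interpolation=cv2.INTER_CUBIC)
cv2.imwrite('pics/c3.png',np.vstack([z('t1',320,170,150,60,5)[:,:750],z('s1',170,90,150,60,5)]))
```

```text
t 11.08 tcp [ 562.6 -160.4  191.2] open 0.3400327501645329 shift [-4.  -0.  -0.1] rot [ 0.001  0.    -0.   ] q [-0.69  0.3   1.56  0.38  1.5  -0.57]
t 11.08 tcp [ 562.6 -160.4  191.2] open 0.3400327501645329 shift [-84.  -0.  -0.] rot [ 0.001  0.    -0.   ] q [-0.69  0.3   1.56  0.38  1.5  -0.57]
```

View pics/c3.png

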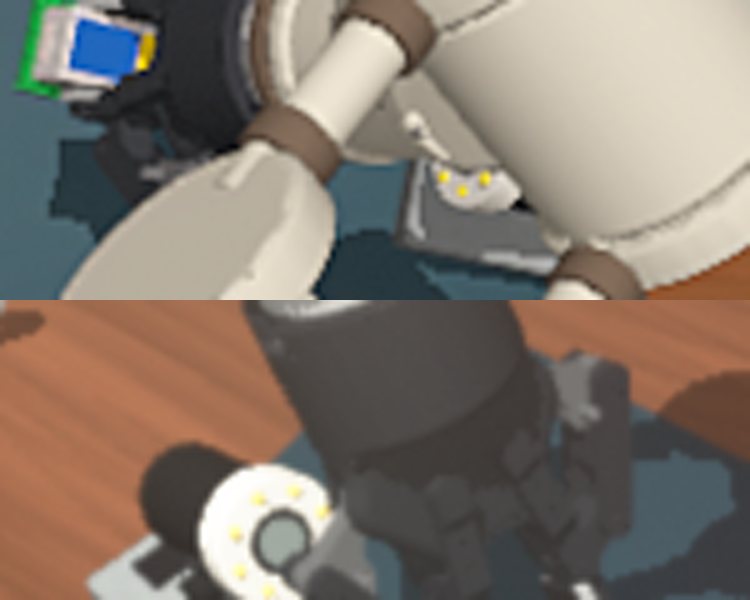

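Run:
```python
from h import *
from scipy.optimize import least_squares as ls
ctr={};cs={}
for n,(x,y,w,h) in {'t0':(403,185,28,30),'s0':(207,120,36,34)}.items():
    c=load(n); f=c['frame'][y:y+h,x:x+w].astype(float)
    v=f[...,:2].mean(2)-f[...,2]; m=((v>50)&(f[...,0]>170)&(f[...,1]>150)).astype(np.uint8)
    k,l,st,ce=cv2.connectedComponentsWithStats(m,connectivity=4)
    pts=[]
    for i in range(1,k):
        yy,xx=np.where(l==i); pts.append(np.average(np.c_[xx,yy],axis=0,weights=v[yy,xx])+[x,y])
    pts=np.array(pts); print(n,pts.round(1).tolist()); ctr[n]=pts; cs[n]=c
# full fit: LED circle radius r centred G, normal = cam y(25deg,yaw)
def ring(p,n=72):
    G,yaw,r=p[:3],p[3],p[4]; e=np.radians(25);s,c=np.sin(yaw),np.cos(yaw)
    y=np.array([-s*np.cos(e),c*np.cos(e),np.sin(e)]);x=np.array([c,s,0]);z=np.cross(x,y)
    a=np.arange(n)*2*np.pi/n; return G+r*(np.cos(a)[:,None]*x+np.sin(a)[:,None]*z)
def res(p):
    o=[]
    for n in ctr:
        u=proj(cs[n],ring(p,8)); d=np.linalg.norm(ctr[n][:,None]-u[None],axis=2); j=d.argmin(1); o.append((u[j]-ctr[n]).ravel())
    return np.concatenate(o)
for off in(-.19,):
    r=ls(res,[529,-336,114.5,off,22]);print(r.x.round(3),np.sqrt(np.mean(r.fun**2)))
```

```text
t0 [[415.4, 189.5], [410.8, 192.2], [419.0, 192.2], [408.0, 198.3], [419.5, 199.0], [408.3, 204.9], [416.5, 205.3], [412.0, 207.7]]
s0 [[228.5, 127.6], [221.3, 129.4], [234.0, 132.0], [216.5, 136.5], [234.5, 139.5], [217.6, 143.8], [230.4, 146.2], [223.3, 148.0]]
[ 5.30688e+02 -3.34199e+02  1.18970e+02 -1.92000e-01  2.10660e+01] 0.20654546764991455
```

Run:
```python
from h import *
P,M=target((530.3,-334.7,117.5),-.191); go(P,M)
```

```text
t 11.18 tcp [ 562.9 -160.4  191.8] open 0.34098815537688376 shift [-81.7   0.9  -1.5] rot [0.001 0.001 0.003] q [-0.69  0.3   1.56  0.38  1.5  -0.57]
```

>>> drive_tool(xyz=[[-6,0,0],[-16,0,-1],[-28,1,-1],[-40,1,-1],[-52,1,-1],[-63,1,-1],[-72,1,-1],[-78,1,-1],[-81,1,-1],[-82,1,-1]], rot=[[0,0,0],[0,0,0],[0,0,0],[0,0,0],[0,0,0],[0,0,0],[0,0,0],[0,0,0],[0,0,0],[0,0,0]])

```text
clock: 12.02
tcp_pos: [550.0, -235.3, 158.1]
eef_rot: [-2.178, -1.8, -0.484]
contact_force: [0.7, 0.8, -1.0]
opening: 0.339
gripper_force: 50.8
```

Run:
```python
from h import *
P,M=target((530.3,-334.7,117.5),-.191); go(P,M)
a=snap('top','t2');b=snap('scene','s2');w=snap('wrist','w3')
z=lambda n,x,y,w,h,k: cv2.resize(cv2.imread(f'pics/{n}.png')[y:y+h,x:x+w],None,fx=k,fy=k,interpolation=cv2.INTER_CUBIC)
cv2.imwrite('pics/c4.png',np.hstack([np.vstack([z('t2',340,170,100,75,4),z('s2',190,100,100,75,4)[:300]]),np.vstack([z('t2',200,170,80,60,5),z('w3',160,100,320,240,1.25)])]))
# predictions of module centre top / lens in pixels
y=M[:,0];up=-M[:,2];C=np.array([530.3,-334.7,117.5])+110*y
Y=M[:,1]
q=[C+18*up+a*22*y+b*15*Y for a in(-1,1) for b in(-1,1)]
print(((proj(a,q)-[340,170])*4).round(0).tolist(),((proj(b,q)-[190,100])*4+[0,300]).round(0).tolist())
```

```text
t 12.02 tcp [ 550.  -235.3  158.1] open 0.3387931338229814 shift [ 1.5 -0.5  0. ] rot [0.002 0.001 0.002] q [-0.79  0.41  1.5   0.36  1.49 -0.68]
[[178.0, 110.0], [188.0, 55.0], [108.0, 93.0], [119.0, 36.0]] [[243.0, 450.0], [193.0, 487.0], [294.0, 474.0], [243.0, 512.0]]
```

View pics/c4.png

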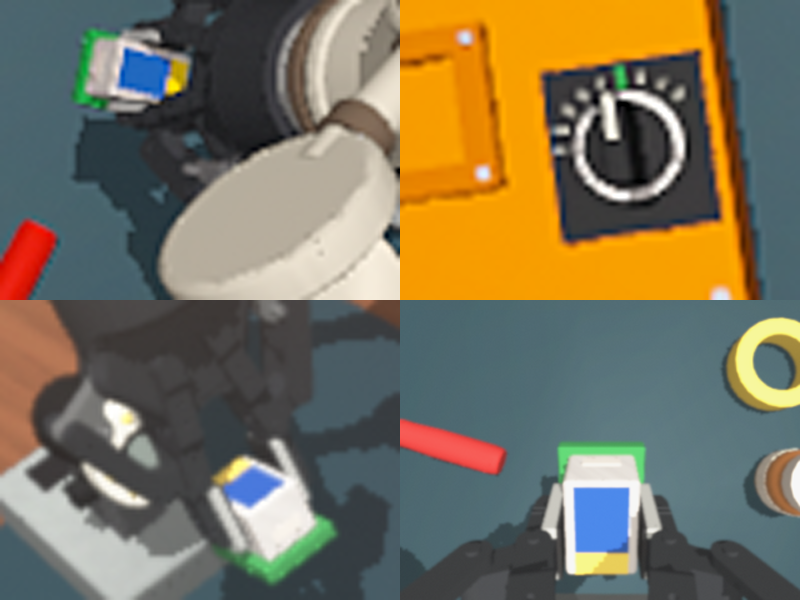

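Run:
```python
from h import *
for n in('w1','w2','t2'):
    c=load(n); g=c['frame'].astype(float).min(2)
    # sample grid in plane z=94 around knob axis, fixture-yaw aligned
    for zc in(94,):
        xs=np.arange(0,17,.5);ys=np.arange(-8,8.1,.25)
        cc,ss=np.cos(.156),np.sin(.156);L=[]
        for X in xs:
            P=np.c_[531.3+cc*X-ss*ys,54.2+ss*X+cc*ys,np.full(len(ys),zc)]
            u=proj(c,P).astype(np.float32); v=cv2.remap(g.astype(np.float32),u[:,0].reshape(1,-1),u[:,1].reshape(1,-1),cv2.INTER_LINEAR)[0]
            w=np.clip(v-100,0,None)
            if w.sum()>50: L.append((X,(w*ys).sum()/w.sum()))
        L=np.array(L);m=(L[:,0]>2)&(L[:,0]<15);k=np.polyfit(L[m,0],L[m,1],1);print(n,len(L),'trim',np.arctan(k[0]),'off',k[1],L[::5].round(1).tolist())
```

```text
w1 34 trim -0.01953510614212955 off 0.39123738365486954 [[0.0, 0.2], [2.5, 0.3], [5.0, 0.3], [7.5, 0.3], [10.0, 0.2], [12.5, 0.1], [15.0, 0.1]]
w2 34 trim -0.07141673458681046 off 0.6437173496359184 [[0.0, 0.2], [2.5, 0.2], [5.0, 0.2], [7.5, 0.3], [10.0, 0.1], [12.5, -0.3], [15.0, -0.8]]
t2 33 trim 0.04173668066345875 off 0.1403772856468177 [[0.5, -0.6], [3.0, 0.3], [5.5, 0.4], [8.0, 0.5], [10.5, 0.4], [13.0, 0.5], [15.5, 1.2]]
```

>>> drive_tool(xyz=[[0,0,0],[0,0,0],[0,0,0],[0,0,0],[0,0,0],[0,0,0],[0,0,0],[0,0,0],[0,0,0],[0,0,0]], rot=[[0,0,0],[0,0,0],[0,0,0],[0,0,0],[0,0,0],[0,0,0],[0,0,0],[0,0,0],[0,0,0],[0,0,0]])

```text
clock: 13.0
tcp_pos: [550.1, -234.9, 158.4]
eef_rot: [-2.178, -1.801, -0.484]
contact_force: [-0.8, 0.2, -1.6]
opening: 0.34
gripper_force: 50.8
```

```bash
python3 -c "
from h import *
P,M=target((530.3,-334.7,117.5),-.191); go(P,M)
print(bot.sign_off())"
```

```text
t 13.0 tcp [ 550.1 -234.9  158.4] open 0.33975139730351894 shift [ 1.  -0.5  0.1] rot [0.002 0.001 0.003] q [-0.79  0.41  1.5   0.36  1.49 -0.68]
the job is handed in; nothing more can be done
None
```

I handed the job in at 13.0 s, with no verdict returned: the knob measures about 0 rad (three readings from −0.07 to +0.04), and the module is held steady about 1 mm from my measured target, 110 mm in front of the glass with its lens end to the camera.

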